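Back off a ratcheted sample press

ROBOT

A 7-joint arm with a two-finger parallel gripper is mounted at the origin on the work surface. World frame = base frame: x ahead of the robot, y to its left, z up, the work surface at z = 0. Lengths are in mm, angles in degrees, forces in N, time in s.
With the tool pointing down it reaches from about 425 to 825 mm from the base axis. Payload 3.6 kg.
Tool frame: the origin (TCP) lies on the centre line of the jaws, within the pads' length; the fingertips stand finger_overhang ahead of it and the grasp point (between the pads) lies 8 mm behind it (finger_overhang is the distance from the TCP to the fingertips, in mm); z points along the fingers, y is the direction in which the jaws open and shut (so a half turn about z gives the same grasp; the last joint's range is limited). The gripper opens to 93 mm and grips with 3 to 60 N. Pads are 15 mm wide; open, the fingers measure 128 mm over their backs; the gripper's body (75 mm by 188 mm) begins 65 mm behind the grasp point.
Start: joints at [65.69, 35.231, -0.722, 81.555, 0.464, 63.22, -2.315], TCP at [251.813, -599.21, 229.64] pointing down, gripper open.
Joint ranges: [-178.69, 178.69], [-17.37, 117.87], [-77.05, 75.6], [15.02, 138.74], [-78.02, 258.01], [0.78, 113.62], [-162.83, 162.83]. Speed limits (degrees/s): [159.86, 159.86, 180, 180, 180, 180, 180].

INTERFACE

Orientations are given as a 3x3 rotation matrix whose columns are the frame's x, y, z axes.
In Python, from workcell import move_pose, line_to, set_joints, move_gripper, dwell, inverse_kinematics, read_camera, MotionError, close_job, get_time, get_qpos, get_qd, get_joint_efforts, get_position, get_ee_rot, get_force, get_ft_torque, get_opening, finger_overhang gives the robot as it stands. Calls block until the motion is done:
- move_pose(position, orientation): joint-space move of the TCP to a pose.
- line_to(position, rotation=None, velocity=150): straight line of the TCP; rotation=None keeps the orientation; velocity is the mean speed in mm/s.
- set_joints(angles): joint-space move.
- move_gripper(opening): finger opening in mm; the grip force is fixed at half the most; returns when the fingers have stopped.
- dwell(seconds).
- inverse_kinematics(position, orientation): joint angles nearest the present ones, or None.
- read_camera(name): name is "scene" or "side" or "wrist"; returns a dict with "img" (420x560x3 uint8, red, green, blue), "depth" (420x560 float32, mm along the optical axis (not along the pixel's ray), 0 where there is no reading), "fx", "fy", "cx", "cy" (pixels), "world_from_camera" (4x4, takes a point from camera to world coordinates). Camera axes: x right, y down, z forward; pixel columns grow to the right and rows downward; lengths in mm; the calibration is good to about 2 mm. The wrist camera is an equidistant fisheye: a pixel r from the principal point sees the ray r / f radians off the axis. A picture is of the moment at which its call begins.
A pose or a line that the arm cannot do raises MotionError and nothing moves.
- close_job(): hands the job in, once; it reports no verdict.
Readings, each from a call of its own:
- get_time(): time.
- get_qpos(): joint angles.
- get_qd(): joint speeds.
- get_joint_efforts(): joint torques, N m.
- get_position(): TCP position.
- get_ee_rot(): TCP orientation.
- get_force(): force on the tool from outside, world axes, zero at the start.
- get_ft_torque(): the same for the moment, N m.
- get_opening(): finger opening in mm.
Only numpy, scipy, OpenCV 4.12 (cv2) and the standard library are available. Lean on these libraries where they do the work, as an engineer would, in place of code of your own. Each camera call takes 0.05 s, during which the arm holds its last target. There are 200 camera calls.

TASK

Open the sample press: lift the yellow pawl out of the ratchet ring and flip it right over backwards on to its rest, then turn the hand wheel backward (anticlockwise from above) by its crank knob until its red dog presses gently on the spring buffer, held for a moment about half way in and never near the bottom, and let go so that it stays resting on the buffer. Never force the wheel backward against the engaged pawl, and leave the mould and the other things on the table where they are.

Things in the scene. Friction and masses are not known exactly. Their poses are not given: they have to be found in the camera images.
- press: grey bench press, fixed, base 220 x 320 mm, crosshead (110 x 310 mm) with its top at 130 mm. Origin: under the base on the hand wheel's vertical axis, z up. The crosshead runs along y from -170 to +140 mm; the pawl stands on its -y side. Position and yaw change each time.
- wheel_turn (a joint): hand wheel angle, rad: grows backward (anticlockwise from above, opening the press). It is the crank knob's direction in the press frame (0: towards the press's +x). Starts between -0.5 and 0.4. With the pawl down the ratchet blocks it backward after at most 0.4 rad of play. Drag about 0.24 N m: some 4 N at the knob turns it, and it stays where it is left.
- wheel: aluminium hand wheel, 180 mm across, with knob and dog; origin on its axis at its underside, 141 mm above the table. On its top face 16 saw teeth at radius 76 to 90 mm, tops at 160 mm. The red dog is a block 10 mm wide on the rim beside the crank knob, reaching to radius 109 mm, 141 to 153 mm high.
- crank_grip (a point): point to grip on the crank knob, 194 mm above the table: a black upright cylinder 24 mm across that spins freely on its own pin, 60 mm from the wheel's axis, from 157 to 211 mm high.
- pawl_swing (a joint): pawl angle, rad: about 0 to 0.15 down in the ratchet ring (higher when it lies on a tooth), 1.75 flipped over on its rest. It is loose on its hinge, falls back into the ring below about 1.1 and falls on to its rest above about 1.3.
- pawl: yellow pawl, 110 g; origin on its hinge (165 mm high, 140 mm from the wheel's axis on the press's -y side). The hinge axis is the press's x. The arm (10 mm wide) reaches 63 mm from the hinge towards the wheel's axis.
- pawl_grip (a point): middle of the pawl's orange cross bar: 24 mm long along the press's x, 16 mm across, 35 mm from the hinge along the arm and 30 mm above the arm (46 mm from the hinge in all). With the pawl down it is about 195 mm above the table. Pinch it by its two ends from above; it may turn between the fingers while the pawl swings.
- limit: adjustable limit: origin on the wheel's axis, 130 mm up. It carries, at radius 98 mm, a blue block with a spring buffer, clamped at an unknown angle (not in this pose): the dog meets it with the wheel between 1.25 and 1.95 rad. Buffer: 1.2 N per mm, 10 mm deep. Press it 5 mm (6 N; more than 3.5 N for 0.3 s), never to 10 N. 1 N on it adds 1.6 N at the knob. Let go, it holds about 2.5 N.
- mould: steel cup, 76 mm across, 58 mm high, standing on the press base under the platen; leave it there
- bowl: steel mixing bowl, 200 mm across, 85 mm high, bystander
- spatula: spatula with a red handle lying on the right of the press, about 20 mm high, bystander
- jar: amber jar with white lid, 72 mm across, 100 mm high, bystander
- mug: white mug, 80 mm across, 85 mm high, bystander
- bottle: white bottle, 60 mm across, 170 mm high, bystander
- pouch_tin: flat aluminium tin 110 x 75 x 40 mm, bystander

How it is judged (in metres and radians):
On the way, in this order (a step that is already met when the one before it is completed fails the run):
1. the pawl is flipped over on to its rest (beyond 1.55 rad) (value of joint pawl_swing above 1.55 rad), for 0.2 s.
2. the wheel's dog presses the buffer with more than 3.5 N (contact force between wheel and limit above 3.5 N and value of joint pawl_swing above 1.55 rad), for 0.3 s.
At the end, for the whole second after the job is handed in: The pawl lies on its rest (beyond 1.55 rad), the wheel has been backed off beyond 1.1 rad and stands still with its dog resting on the buffer (0.7 to 5 N) (value of joint pawl_swing above 1.55 rad and contact force between wheel and limit between 0.7 and 5 N and value of joint wheel_turn above 1.1 rad and angular speed of wheel below 0.1 rad/s); the robot touches nothing.
It fails at once if the wheel is forced against the pawl (more than 15 N) (contact force between wheel and pawl above 15 N).
It fails at once if the buffer is rammed (more than 10 N) (contact force between wheel and limit above 10 N).
It fails at once if the mould or a bystander is moved by more than 20 mm (distance of any of mould, bowl, spatula, jar, mug, bottle, pouch_tin from where it was at the start of the episode above 0.02 m).
It also fails if it takes over 70 s, if anything falls off the work surface, if the arm or the gripper's body presses on something with over 40 N, if the wrist force passes 120 N, or if a joint passes its speed limit or range.

## Working session

There is one attempt and no reset: what is moved stays moved. The work goes in short steps, each a Python script; the robot and the scene stay as the last script left them, time stands still between calls to the robot, and variables do not carry over. Pictures are saved under pics/ and viewed, on a budget of 10 in all, crops included, one or two more only if the job needs it, and the job is handed in when it is done.

```bash
mkdir -p pics; ls; python3 - <<'E'
from workcell import *
import cv2, numpy as np, pickle
d={}
for n in("scene","side"):
    c=read_camera(n); d[n]=c; print(n,c["fx"],c["fy"],c["cx"],c["cy"],np.round(c["world_from_camera"],3).tolist())
    cv2.imwrite(f"pics/{n}0.png",c["img"][:,:,::-1])
pickle.dump(d,open("c0.pkl","wb"))
print(finger_overhang if not callable(finger_overhang) else finger_overhang(),get_time(),get_opening(),np.round(get_ee_rot(),3).tolist())
E
```

```text
pics
scene 439.16487480965895 439.16487480965895 279.9895005497159 206.65265670694959 [[0.169, 0.818, -0.549, 1212.14], [0.985, -0.134, 0.104, -123.582], [0.011, -0.559, -0.829, 1237.87], [0.0, 0.0, 0.0, 1.0]]
side 494.4762903605694 494.4762903605694 290.0566285936772 216.98745116519757 [[-0.711, -0.358, 0.605, -522.165], [-0.703, 0.34, -0.625, 1071.669], [0.018, -0.87, -0.493, 964.746], [0.0, 0.0, 0.0, 1.0]]
11.0 0.1 93.10982421926168 [[0.922, 0.387, -0.001], [0.387, -0.922, 0.002], [-0.0, -0.002, -1.0]]
```

View pics/scene0.png

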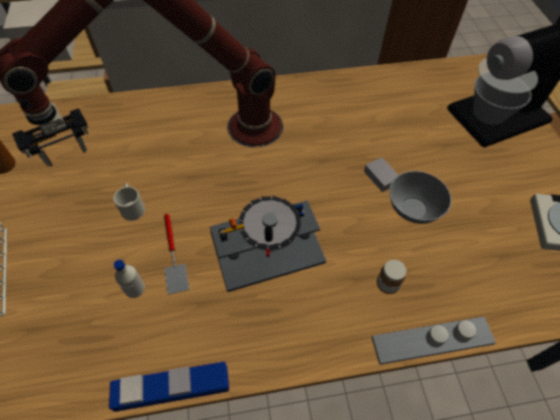

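View pics/side0.png

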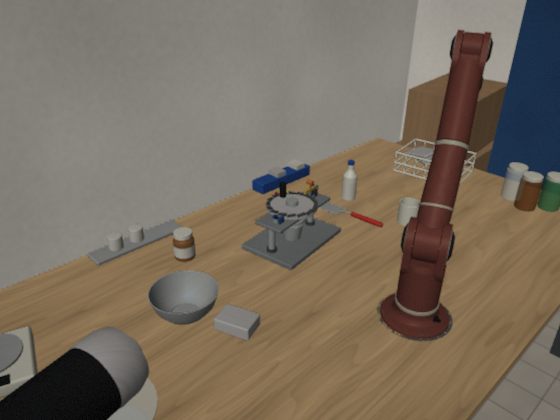

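Scene view: wheel (268,222), black knob (269,232), red dog (267,252), pawl (232,228), blue block (301,210). I'll localise roughly, then view with the wrist camera.

```bash
cat > h.py <<'E'
import numpy as np, cv2
from workcell import *
def ray(c,px,fish=False):
    T=c["world_from_camera"]; p=np.atleast_2d(np.asarray(px,float))
    u=(p[:,0]-c["cx"])/c["fx"]; v=(p[:,1]-c["cy"])/c["fy"]
    if fish:
        r=np.hypot(u,v)+1e-12; d=np.c_[np.sin(r)*u/r,np.sin(r)*v/r,np.cos(r)]
    else:
        d=np.c_[u,v,np.ones_like(u)]; d/=np.linalg.norm(d,axis=1)[:,None]
    return T[:3,3],d@T[:3,:3].T
def onz(c,px,z,fish=False):
    o,d=ray(c,px,fish); return o+d*((z-o[2])/d[:,2])[:,None]
def tri(rays):
    A=np.zeros((3,3));b=np.zeros(3)
    for o,d in rays:
        d=d.ravel(); P=np.eye(3)-np.outer(d,d); A+=P; b+=P@o
    x=np.linalg.solve(A,b)
    return x,[float(np.linalg.norm((np.eye(3)-np.outer(d.ravel(),d.ravel()))@(x-o))) for o,d in rays]
def blobs(c,lo,hi,minA=15):
    hsv=cv2.cvtColor(c["img"],cv2.COLOR_RGB2HSV)
    m=cv2.inRange(hsv,np.array(lo),np.array(hi))
    n,l,s,ce=cv2.connectedComponentsWithStats(m)
    return [(s[i,4],np.round(ce[i],1).tolist(),s[i,:4].tolist()) for i in range(1,n) if s[i,4]>=minA],l
E
python3 - <<'E'
from h import *
import pickle
d=pickle.load(open("c0.pkl","rb"))
sc=d["scene"]
for n,px,z in [("wheel",(268,222),160),("knobtop",(269,231),190),("pawl",(232,228),180),("dog",(267,252),150),("blue",(301,210),140)]:
    print(n,onz(sc,px,z).round())
for n,x0,x1,y0,y1 in(("scene",205,330,190,290),("side",240,345,170,265)):
    cv2.imwrite(f"pics/{n}z.png",cv2.resize(d[n]["img"][y0:y1,x0:x1,::-1],None,fx=5,fy=5,interpolation=cv2.INTER_CUBIC))
E
```

```text
wheel [[546. -32. 160.]]
knobtop [[594. -36. 190.]]
pawl [[ 561. -137.  180.]]
dog [[636. -49. 150.]]
blue [[507.  74. 140.]]
```

```bash
python3 - <<'E'
from h import *
import pickle
R=np.array([[1,0,0],[0,-1,0],[0,0,-1.]])
W=[]
for i,p in enumerate([(480,-60,400),(560,-60,400)]):
    move_pose(p,R); dwell(.2)
    c=read_camera("wrist"); W.append(c)
    print(c["fx"],c["cx"],c["cy"],c["world_from_camera"].round(3).tolist(),get_position())
    cv2.imwrite(f"pics/w{i}.png",c["img"][:,:,::-1])
pickle.dump(W,open("w.pkl","wb"))
print(get_time())
E
```

```text
325.19226210127806 278.41031803908663 207.83369700195223 [[-0.001, -0.968, -0.251, 550.154], [-1.0, 0.001, 0.001, -60.811], [-0.0, 0.251, -0.968, 554.839], [0.0, 0.0, 0.0, 1.0]] [480.01367791 -60.50238361 399.79479068]
325.19226210127806 278.41031803908663 207.83369700195223 [[-0.0, -0.968, -0.25, 629.2], [-1.0, 0.0, -0.0, -60.175], [0.0, 0.25, -0.968, 555.836], [0.0, 0.0, 0.0, 1.0]] [559.26196343 -60.12440445 400.76356718]
3.2
```

View pics/w0.png

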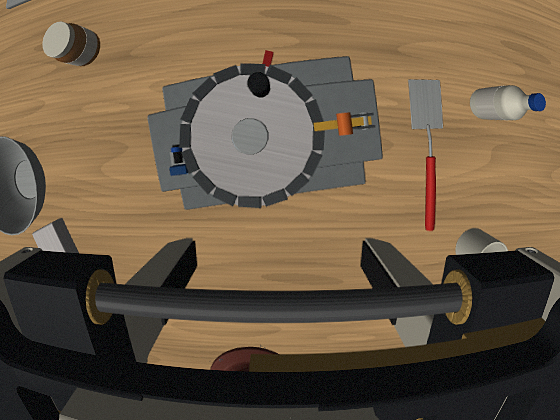

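Wrist view: wheel hub (250,136), knob (258,83), dog (267,58), orange bar (345,124), yellow arm to hinge (~368,121), blue buffer (178,158), nothing in the way above. Now measure in both wrist views.

```bash
cat > meas.py <<'E'
from h import *
def wmeas(c,show=True):
    o={}
    hsv=cv2.cvtColor(c["img"],cv2.COLOR_RGB2HSV); hsv=hsv.copy(); hsv[215:]=0; 
    C=dict(img=cv2.cvtColor(hsv,cv2.COLOR_HSV2RGB))
    for n,lo,hi,a in[("orange",(5,180,150),(14,255,255),30),("yellow",(18,180,120),(28,255,255),15),("red",(0,180,90),(3,255,255),30),("red2",(174,150,90),(180,255,255),30),("blue",(100,120,40),(125,255,255),20),("knob",(0,0,1),(180,255,40),60),("disc",(0,0,110),(180,45,255),3000)]:
        b,l=blobs(C,lo,hi,a); o[n]=sorted(b,reverse=True)[:4]
    return o
E
python3 - <<'E'
from meas import *
import pickle
W=pickle.load(open("w.pkl","rb"))
for c in W:
    for k,v in wmeas(c).items(): print(k,v)
    print()
c=W[0]; 
for px in[(250,136),(258,80),(267,58),(345,124),(330,126),(368,121),(178,158)]: print(px,c["img"][px[1],px[0]],c["depth"][px[1],px[0]])
cv2.imwrite("pics/w1z.png",cv2.resize(W[1]["img"][60:300,130:420,::-1],None,fx=2.5,fy=2.5,interpolation=cv2.INTER_CUBIC))
E
```

```text
orange [(np.int32(185), [341.9, 123.6], [337, 113, 11, 22])]
yellow [(np.int32(169), [325.2, 125.1], [314, 121, 24, 10]), (np.int32(82), [357.2, 121.5], [352, 117, 12, 9]), (np.int32(17), [369.2, 119.6], [368, 117, 3, 7])]
red [(np.int32(474), [430.0, 185.9], [426, 157, 9, 58]), (np.int32(86), [267.3, 57.9], [263, 51, 10, 15])]
red2 []
blue [(np.int32(257), [536.5, 101.8], [528, 93, 18, 18]), (np.int32(137), [177.6, 169.9], [170, 165, 17, 11]), (np.int32(47), [175.3, 149.1], [171, 147, 10, 6])]
knob [(np.int32(410), [258.3, 83.6], [248, 72, 22, 25]), (np.int32(91), [177.9, 156.3], [173, 148, 10, 15])]
disc [(np.int32(11238), [251.0, 137.1], [191, 75, 122, 122])]

orange [(np.int32(166), [340.0, 195.3], [335, 186, 11, 20])]
yellow [(np.int32(157), [323.7, 191.2], [313, 187, 23, 10]), (np.int32(82), [354.8, 186.4], [349, 182, 12, 9]), (np.int32(17), [366.9, 184.5], [366, 181, 3, 8])]
red [(np.int32(116), [268.2, 121.8], [264, 114, 10, 19]), (np.int32(102), [426.1, 207.9], [422, 201, 9, 14])]
red2 []
blue [(np.int32(662), [477.7, 6.1], [427, 0, 82, 17]), (np.int32(248), [533.7, 153.5], [526, 145, 17, 18]), (np.int32(48), [179.4, 209.3], [175, 207, 11, 6])]
knob [(np.int32(367), [259.2, 155.4], [249, 144, 22, 23]), (np.int32(75), [358.1, 176.0], [349, 173, 21, 8])]
disc [(np.int32(7033), [252.1, 182.5], [194, 133, 127, 82])]

(250, 136) [125 126 125] 374.06155
(258, 80) [31 30 30] 320.88303
(267, 58) [118  28  25] 367.56833
(345, 124) [162  80  34] 336.32306
(330, 126) [157 120  43] 368.11923
(368, 121) [145 111  51] 371.14066
(178, 158) [26 23 20] 399.19318
```

View pics/w1z.png

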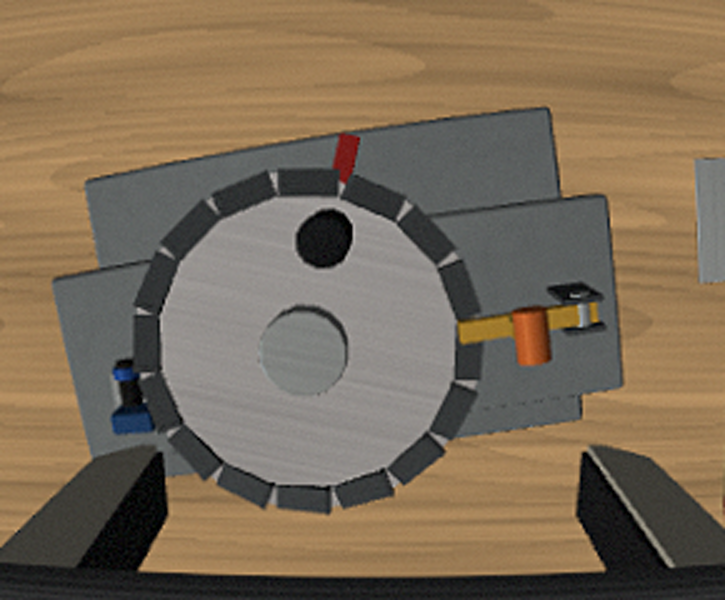

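```bash
cat > m2.py <<'E'
from h import *
def pts(c,mask):
    v,u=np.nonzero(mask&(c["depth"]>0)); 
    o,d=ray(c,np.c_[u,v],True); fwd=c["world_from_camera"][:3,2]
    return o+d*(c["depth"][v,u]/(d@fwd))[:,None], np.c_[u,v]
def mask(c,lo,hi,box):
    hsv=cv2.cvtColor(c["img"],cv2.COLOR_RGB2HSV); m=cv2.inRange(hsv,np.array(lo),np.array(hi))>0
    b=np.zeros_like(m); x0,x1,y0,y1=box; b[y0:y1,x0:x1]=1
    n,l,s,ce=cv2.connectedComponentsWithStats((m&b).astype(np.uint8)); i=1+np.argmax(s[1:,4]); return l==i
def circ(P):
    A=np.c_[2*P,np.ones(len(P))]; x=np.linalg.lstsq(A,(P**2).sum(1),rcond=None)[0]
    r=np.sqrt(x[2]+x[0]**2+x[1]**2); return x[:2],r,np.abs(np.hypot(*(P-x[:2]).T)-r)
E
python3 - <<'E'
from m2 import *
import pickle
W=pickle.load(open("w.pkl","rb"))
dy=[0,68]
rays={k:[] for k in("orange","knob","hub")}
for i,c in enumerate(W):
    s=dy[i]
    mo=mask(c,(4,130,50),(15,255,255),(325,365,100+s,145+s)); mk=mask(c,(0,0,0),(180,120,50),(235,285,65+s,105+s))
    for n,m in(("orange",mo),("knob",mk)):
        P,uv=pts(c,m); rays[n].append(ray(c,uv.mean(0),True))
        zt=np.percentile(P[:,2],95)
        print(n,len(P),uv.mean(0).round(1),"med",np.median(P,0).round(1),"z95",zt.round(1),"top ctr",((P[P[:,2]>zt-4].max(0)+P[P[:,2]>zt-4].min(0))/2).round(1))
        if n=="orange":
            r=cv2.minAreaRect(uv.astype(np.float32)); print(r)
    # disc edge
    md=mask(c,(0,0,100),(180,45,255),(185,320,70+s,210 if i else 205))
    P,uv=pts(c,md); z=np.median(P[:,2]); print("disc z",z.round(1),P.mean(0).round(1))
    h=cv2.findContours(md.astype(np.uint8),cv2.RETR_EXTERNAL,cv2.CHAIN_APPROX_NONE)[0]; h=max(h,key=len)[:,0]
    h=h[h[:,1]<200] 
    Q=onz(c,h,z,True)[:,:2]
    for _ in range(15):
        ce,r,e=circ(Q); Q=Q[e<max(1.0,np.percentile(e,90))]
    print("wheel",ce.round(1),r.round(1),len(Q),e.max().round(2))
    # blue, dog points, yellow
    for n,lo,hi,box in(("blue1",(100,100,30),(125,255,255),(165,195,140+s,163+s-5*i)),("blue2",(100,100,30),(125,255,255),(165,195,163+s-5*i,185+s)),("dog",(0,120,60),(6,255,255),(255,280,45+s,75+s)),("yel1",(15,120,60),(28,255,255),(310,338,110+s,140+s)),("yel2",(15,120,60),(28,255,255),(346,375,105+s,135+s))):
        try:
            P,uv=pts(c,mask(c,lo,hi,box)); print(n,len(P),np.median(P,0).round(1),P.min(0).round(),P.max(0).round())
        except Exception as e: print(n,e)
for k,v in rays.items():
    if v: print(k,tri(v))
E
```

```text
orange 304 [344.1 123.5] med [ 553.6 -131.3  204.8] z95 206.9 top ctr [ 553.3 -132.2  205.1]
((344.1200256347656, 123.33999633789062), (22.203153610229492, 14.000715255737305), 81.8698959350586)
knob 721 [260.   78.1] med [604.  -39.7 189.8] z95 211.9 top ctr [596.2 -39.4 210.5]
disc z 153.2 [535.1 -26.1 154.5]
wheel [537.8 -26.4] 76.0 294 0.99
blue1 51 [523.5  70.  153.9] [519.  64. 138.] [526.  80. 157.]
blue2 152 [496.7  67.6 155.4] [488.  56. 129.] [504.  88. 157.]
dog 103 [634.7 -46.9 153.1] [624. -53. 143.] [645. -41. 155.]
yel1 210 [ 551.1 -115.1  173.6] [ 545. -130.  153.] [ 558. -102.  187.]
yel2 102 [ 556.6 -154.4  170.1] [ 551. -167.  129.] [ 563. -140.  202.]
orange 300 [342.2 193.8] med [ 554.7 -131.6  204.8] z95 206.7 top ctr [ 553.6 -132.3  205.4]
((342.18035888671875, 193.98362731933594), (22.633935928344727, 13.580362319946289), 84.80557250976562)
knob 367 [259.2 155.4] med [597.9 -39.7 210.9] z95 212.1 top ctr [596.9 -39.5 210.7]
disc z 153.2 [561.9 -27.  155.2]
wheel [537.7 -26.4] 75.9 149 1.0
blue1 41 [522.7  70.3 153.6] [519.  63. 129.] [526.  85. 156.]
blue2 116 [496.6  67.7 155.4] [483.  56. 128.] [502.  89. 158.]
dog 131 [633.8 -47.5 153. ] [621. -54. 145.] [645. -41. 154.]
yel1 202 [ 551.4 -115.2  173.4] [ 537. -135.  130.] [ 558. -102.  200.]
yel2 116 [ 557.4 -153.9  170.2] [ 551. -162.  163.] [ 566. -138.  203.]
orange (array([ 553.35040397, -132.81661496,  198.50859399]), [0.07280589186085583, 0.07280589186089104])
knob (array([598.77725434, -41.41077893, 223.4703949 ]), [0.8573701983738617, 0.8573701983738624])
```

Consistent with the text: the axis is at (537.8,-26.4), press yaw ≈ 8.5°, bar at (553.5,-132.3,198.5), and wheel ≈ -0.37 rad. Contact is expected near 1.49 rad. Now flip the pawl.

```bash
cat > geo.py <<'E'
from m2 import *
AX=np.array([537.8,-26.4]); YAW=np.deg2rad(8.5)
px=np.array([np.cos(YAW),np.sin(YAW)]); py=np.array([-np.sin(YAW),np.cos(YAW)])
HG=np.r_[AX-140*py,165.3]
def Ry(ang): # tool down, jaw axis y at world angle ang
    y=np.array([np.cos(ang),np.sin(ang),0]); z=np.array([0,0,-1.]); return np.c_[np.cross(y,z),y,z]
def bar(th):
    return HG+np.r_[py*(35*np.cos(th)-30*np.sin(th)),35*np.sin(th)+30*np.cos(th)]
def tcp(g): return np.r_[g[:2],g[2]-8]
E
python3 - <<'E'
from geo import *
q=get_qpos(); print(q)
best=min((inverse_kinematics(tcp(bar(.1))+[0,0,80],Ry(YAW+k*np.pi)) for k in(0,1)),key=lambda s:abs(s[6]))
k=min((0,1),key=lambda k:abs(inverse_kinematics(tcp(bar(.1))+[0,0,80],Ry(YAW+k*np.pi))[6]))
R=Ry(YAW+k*np.pi)
print(k,best,bar(.09),[inverse_kinematics(tcp(bar(t)),R) is not None for t in(.1,.8,1.6)])
move_pose(tcp(bar(.09))+[0,0,70],R); move_gripper(50)
line_to(tcp(bar(.09)),velocity=80)
f0=get_force()
move_gripper(10); print("open",get_opening(),"F",get_force()-f0,get_position(),get_time())
if 20<get_opening()<28:
    for t in np.arange(.2,1.61,.1):
        line_to(tcp(bar(t)),velocity=60)
        print(round(t,2),get_force().round(1),round(get_opening(),1))
    c=read_camera("side"); cv2.imwrite("pics/s1.png",cv2.resize(c["img"][120:270,210:410,::-1],None,fx=4,fy=4))
print(get_time())
E
```

```text
[ 13.40511253  21.28945183 -14.73419882  78.51845549   5.39455983
  80.82386987 -91.23791701]
0 [ 32.83275772  29.00662224 -34.04597333  91.14498186  17.39881033
  65.21672214   3.26968915] [ 553.73947288 -133.05350337  198.32433121] [True, True, True]
open 23.777254230522665 F [-3.35643958  1.1140721   3.26169097] [ 552.72285769 -133.15562465  190.39370998] 7.0833
0.2 [-3.9  2.4 -2.5] 23.6
0.3 [-3.7  2.8 -3.4] 23.5
0.4 [-4.9  4.5 -2.7] 23.7
0.5 [-4.1  3.1 -2.7] 23.5
0.6 [-3.6  3.4 -1.5] 23.7
0.7 [-4.9  3.5 -0.5] 23.9
0.8 [-5.1  3.9 -0.2] 23.8
0.9 [-5.3  3.1  0.5] 23.6
1.0 [-6.2  2.5  2.1] 23.9
1.1 [-6.6  1.9  2.5] 23.7
1.2 [-6.2  1.3  3. ] 23.3
1.3 [-5.7  2.8  2.8] 23.3
1.4 [-6.1  0.4  4.4] 23.6
1.5 [-6.9  0.   3. ] 23.1
1.6 [-5.4 -0.1  4. ] 23.3
10.8833
```

```bash
python3 - <<'E'
from geo import *
import pickle
move_gripper(50); p=get_position(); line_to(p+[0,0,70],velocity=120)
R=np.array([[1,0,0],[0,-1,0],[0,0,-1.]])
move_pose((480,-60,400),R); dwell(.2)
c=read_camera("wrist"); pickle.dump(c,open("w2.pkl","wb"))
P,uv=pts(c,mask(c,(4,130,50),(15,255,255),(330,420,90,160))); print("bar",np.median(P,0),P.max(0),"expect",bar(1.75))
P,uv=pts(c,mask(c,(0,0,0),(180,120,50),(235,285,65,105))); zt=P[:,2].max(); print("knob",((P[P[:,2]>zt-4].max(0)+P[P[:,2]>zt-4].min(0))/2))
cv2.imwrite("pics/w2z.png",cv2.resize(c["img"][30:230,130:420,::-1],None,fx=2.5,fy=2.5))
# knob path feasibility, jaws tangential
for s in(0,np.pi):
    out=[]
    for ph in np.deg2rad(np.arange(-13,103,10)):
        j=inverse_kinematics(np.r_[AX+60*np.array([np.cos(ph),np.sin(ph)]),186],Ry(ph+np.pi/2+s)); out.append(None if j is None else np.round(j).astype(int).tolist())
    print(out[0],out[5],out[-1],sum(o is None for o in out))
print(get_time())
E
```

```text
bar [ 563.86138615 -198.445385    200.97310887] [ 590.1901606  -190.61659882  203.74602466] expect [ 563.77871462 -200.22763838  194.39212647]
knob [596.00836707 -38.96983388 210.96445511]
[28, 39, -44, 93, 31, 60, 51] [32, 47, -66, 95, 45, 69, 83] [-33, 33, 43, 105, -28, 53, -150] 0
[9, 33, -12, 94, 8, 54, -109] [9, 33, -19, 95, 13, 54, -68] [14, 30, -31, 104, 19, 51, -18] 0
14.025
```

View pics/w2z.png

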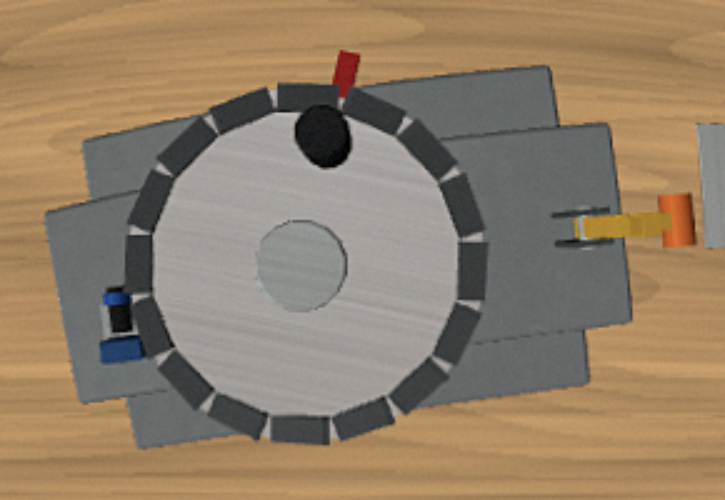

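Pawl lies flipped (bar at zoom (677,220)); the wheel is unmoved. Now cage the knob loosely with the jaws tangential and push it round, slowly near the buffer.

```bash
cat > kn.py <<'E'
from geo import *
def pose(deg,z=186):
    ph=np.deg2rad(deg); return np.r_[AX+60.*np.array([np.cos(ph),np.sin(ph)]),z],Ry(ph-np.pi/2)
def ft(deg):
    ph=np.deg2rad(deg); F=np.mean([get_force() for _ in range(3)],0); t=np.array([-np.sin(ph),np.cos(ph)]); r=np.array([np.cos(ph),np.sin(ph)])
    return round(-F[:2]@t,2),round(F[:2]@r,2),round(F[2],2)
E
python3 - <<'E'
from kn import *
a=-12.4
p,R=pose(a,260); move_pose(p,R); move_gripper(60); dwell(.2); print("free",ft(a))
p,R=pose(a); line_to(p,velocity=100); print("down",ft(a)); move_gripper(29); print(get_opening(),ft(a),get_time())
for d in np.arange(a+5,80,5):
    p,R=pose(d); line_to(p,R,velocity=35)
    f=ft(d); print(round(d,1),f)
    if f[0]>14: print("STOP"); break
print(get_time(),get_position(),pose(d)[0])
c=read_camera("scene"); cv2.imwrite("pics/sc3.png",cv2.resize(c["img"][190:290,205:330,::-1],None,fx=5,fy=5))
E
```

```text
free (np.float64(-0.62), np.float64(0.23), np.float64(0.51))
down (np.float64(0.1), np.float64(0.48), np.float64(0.47))
29.04418890276319 (np.float64(-0.3), np.float64(-0.58), np.float64(0.21)) 17.0167
-7.4 (np.float64(1.97), np.float64(0.27), np.float64(0.91))
-2.4 (np.float64(5.25), np.float64(0.87), np.float64(0.2))
2.6 (np.float64(3.88), np.float64(0.04), np.float64(0.71))
7.6 (np.float64(3.96), np.float64(0.9), np.float64(0.24))
12.6 (np.float64(3.02), np.float64(-0.66), np.float64(-0.57))
17.6 (np.float64(4.01), np.float64(-0.47), np.float64(-0.98))
22.6 (np.float64(3.04), np.float64(1.01), np.float64(0.17))
27.6 (np.float64(2.95), np.float64(0.42), np.float64(-0.08))
32.6 (np.float64(3.25), np.float64(-0.54), np.float64(-1.23))
37.6 (np.float64(3.05), np.float64(0.97), np.float64(-0.74))
42.6 (np.float64(3.17), np.float64(0.56), np.float64(-1.77))
47.6 (np.float64(4.84), np.float64(1.62), np.float64(-0.42))
52.6 (np.float64(3.05), np.float64(-0.26), np.float64(-1.99))
57.6 (np.float64(3.16), np.float64(0.37), np.float64(-1.6))
62.6 (np.float64(3.12), np.float64(-0.18), np.float64(-2.42))
67.6 (np.float64(3.37), np.float64(0.12), np.float64(-0.96))
72.6 (np.float64(3.15), np.float64(0.27), np.float64(-0.59))
77.6 (np.float64(3.72), np.float64(0.17), np.float64(-1.66))
22.4167 [550.67250044  32.53339131 186.07015077] [550.68411963  32.2003367  186.        ]
```

```bash
python3 - <<'E'
from kn import *
def avg(d):
    L=[]
    for _ in range(4): dwell(.03); L.append(ft(d)[0])
    return np.mean(L)
d=77.6; f=0; first=None
while d<112:
    d+=1.0 if (d<90 and f<5) else 0.4
    p,R=pose(d); line_to(p,R,velocity=12); f=avg(d); print(round(d,1),round(f,2),end=" | ")
    if f>11.2: break
print(get_time())
for _ in range(4): dwell(.2); print(round(avg(d),2),end=" ")
c=read_camera("wrist"); 
print(get_position(),p,get_opening(),get_time())
E
```

```text
78.6 4.62 | 79.6 4.24 | 80.6 4.16 | 81.6 4.63 | 82.6 4.03 | 83.6 3.9 | 84.6 4.15 | 85.6 4.3 | 86.6 4.02 | 87.6 4.36 | 88.6 3.85 | 89.6 3.81 | 90.6 3.76 | 91.0 4.19 | 91.4 4.19 | 91.8 4.65 | 92.2 4.52 | 92.6 4.21 | 93.0 4.22 | 93.4 4.1 | 93.8 3.78 | 94.2 4.28 | 94.6 4.05 | 95.0 4.28 | 95.4 4.11 | 95.8 5.32 | 96.2 5.32 | 96.6 5.98 | 97.0 6.12 | 97.4 6.75 | 97.8 7.17 | 98.2 7.37 | 98.6 8.72 | 99.0 8.9 | 99.4 9.13 | 99.8 9.66 | 100.2 10.72 | 100.6 10.95 | 101.0 11.56 | 37.4167
11.87 11.12 10.7 11.02 [529.43643596  33.02779836 186.06073708] [526.35146028  32.49763101 186.        ] 29.229289632218876 38.8
```

```bash
python3 - <<'E'
from kn import *
def avg(d):
    L=[]
    for _ in range(5): dwell(.03); L.append(ft(d)[0])
    return np.mean(L)
d=101.0
for _ in range(6):
    d+=.4; p,R=pose(d); line_to(p,R,velocity=10); f=avg(d); print(round(d,1),round(f,2),end=" | ")
    if f>12.7: break
dwell(.6); print("hold",avg(d),get_position())
while d>97.2:
    d-=.5; p,R=pose(d); line_to(p,R,velocity=15); print(round(d,1),ft(d)[0],end=" | ")
move_gripper(60); print("\nopened",ft(d)); 
line_to(get_position()+[0,0,90],velocity=100); 
R=np.array([[1,0,0],[0,-1,0],[0,0,-1.]])
move_pose((480,-60,400),R); dwell(.2)
c=read_camera("wrist")
P,uv=pts(c,mask(c,(4,130,50),(15,255,255),(330,420,90,160))); print("bar",np.median(P,0))
P,uv=pts(c,mask(c,(0,0,0),(180,120,50),(185,245,110,170))); zt=np.percentile(P[:,2],98); T=P[P[:,2]>zt-4]; k=(T.max(0)+T.min(0))/2; print("knob",k,np.rad2deg(np.arctan2(*(k[:2]-AX)[::-1])), "wheel rad",np.arctan2(*(k[:2]-AX)[::-1])-YAW)
cv2.imwrite("pics/w4z.png",cv2.resize(c["img"][30:230,130:420,::-1],None,fx=2.5,fy=2.5))
s=read_camera("scene"); cv2.imwrite("pics/sc4.png",s["img"][:,:,::-1])
print(get_time(),get_force())
E
```

```text
101.4 11.61 | 101.8 12.15 | 102.2 13.16 | hold 12.863999999999999 [528.93872386  33.04754531 186.09341778]
101.7 12.45 | 101.2 10.42 | 100.7 10.52 | 100.2 8.81 | 99.7 8.03 | 99.2 6.99 | 98.7 5.46 | 98.2 5.62 | 97.7 4.1 | 97.2 3.07 | 96.7 1.29 | 
opened (np.float64(0.24), np.float64(-0.08), np.float64(0.18))
bar [ 563.90836823 -198.43448555  200.95256016]
knob [534.86190456  32.03095447 210.57503637] 92.87859076363176 wheel rad 1.4726842270182505
46.7583 [-0.36474478 -0.60454543 -0.42082373]
```

View pics/w4z.png

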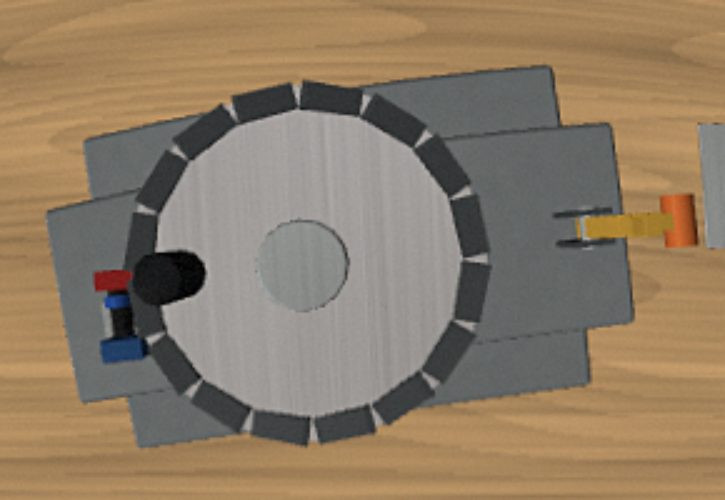

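The dog (zoom (112,280)) rests on the buffer cap (117,300). The pawl is still flipped, and the robot is clear. Handing in.

```bash
python3 -c "
from workcell import *
close_job(); print('closed',get_time())"
```

```text
the job is handed in; nothing more can be done
the job is handed in; nothing more can be done
```

The press is open and the job is handed in at about 47 s of the 70 s allowed; no verdict was reported.

- **Pawl:** I pinched its bar and swung it over onto the rest. It still lay flipped in the last picture.
- **Wheel:** I pushed it round with the fingers loosely round the crank knob. Drag was about 4 N, and the dog met the buffer at about 1.48 rad.
- **Buffer:** I pressed until the knob force was 12.9 N, which works out to about 5.5 N on the buffer. I held that for over 0.6 s, then eased off gradually and opened the gripper.

**Last checks:** The final picture shows the dog touching the buffer cap, with the wheel at about 1.47 rad from the image. The robot was clear of everything and the wrist force was near zero.

**Not confirmed:**
- The resting force on the buffer was not measured; by the friction figures it should be about 2.5 N.
- The measured resting angle is about 0.03–0.05 rad below what that force implies. I put that down to measuring error at the knob's top edge.
- I did not measure the bystanders or the mould again. The robot never went near them and no unexpected forces showed.

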